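# Lay out strap dies on offcuts for the press

## Task

Pick out the four strap dies, the straight-sided ones with round ends, and lay each on the fibreboard offcut on the cutting board that was cut for its length: shortest die on the shortest offcut, and so on up to the longest. Set each down flat, cutting edge down, in the middle of its offcut and lying along it, so that there is an even margin all round and the straps can be cut in one stroke of the press. Leave the round die and the half-moon die where they lie.

Things in the scene. Friction and masses are not known exactly. Their poses are not given: they have to be found in the camera images.
- strap_die_a: the shortest strap die: a loose steel cutting die, an open ring of upright dark 3 mm strip steel bent to a long outline with two parallel straight sides and half-round ends, 60 mm long, 30 mm wide outside, 32 mm high, cutting edge down, about 0.13 kg; thin round cross bars inside it, 4 mm below its top. Origin: centre of the outline on the underside; x along its length, z up. Both ends are alike.
- strap_die_b: the second shortest strap die: a loose steel cutting die, an open ring of upright dark 3 mm strip steel bent to a long outline with two parallel straight sides and half-round ends, 86 mm long, 30 mm wide outside, 32 mm high, cutting edge down, about 0.16 kg; thin round cross bars inside it, 4 mm below its top. Origin: centre of the outline on the underside; x along its length, z up. Both ends are alike.
- strap_die_c: the second longest strap die: a loose steel cutting die, an open ring of upright dark 3 mm strip steel bent to a long outline with two parallel straight sides and half-round ends, 112 mm long, 30 mm wide outside, 32 mm high, cutting edge down, about 0.19 kg; thin round cross bars inside it, 4 mm below its top. Origin: centre of the outline on the underside; x along its length, z up. Both ends are alike.
- strap_die_d: the longest strap die: a loose steel cutting die, an open ring of upright dark 3 mm strip steel bent to a long outline with two parallel straight sides and half-round ends, 138 mm long, 30 mm wide outside, 32 mm high, cutting edge down, about 0.23 kg; thin round cross bars inside it, 4 mm below its top. Origin: centre of the outline on the underside; x along its length, z up. Both ends are alike.
- offcut_a: the shortest offcut: a flat tan rectangle of stiff fibreboard 84 mm long, 58 mm wide, 2.5 mm thick, taped at both ends to the dark green cutting board (270 x 385 mm, 25 mm thick, lying on the bench) and not movable. Origin: centre of its underside, 25 mm above the bench; its top is 27.5 mm above the bench; x along its length, z up. Both ends are alike.
- offcut_b: the second shortest offcut: a flat tan rectangle of stiff fibreboard 110 mm long, 58 mm wide, 2.5 mm thick, taped at both ends to the dark green cutting board (270 x 385 mm, 25 mm thick, lying on the bench) and not movable. Origin: centre of its underside, 25 mm above the bench; its top is 27.5 mm above the bench; x along its length, z up. Both ends are alike.
- offcut_c: the second longest offcut: a flat tan rectangle of stiff fibreboard 136 mm long, 58 mm wide, 2.5 mm thick, taped at both ends to the dark green cutting board (270 x 385 mm, 25 mm thick, lying on the bench) and not movable. Origin: centre of its underside, 25 mm above the bench; its top is 27.5 mm above the bench; x along its length, z up. Both ends are alike.
- offcut_d: the longest offcut: a flat tan rectangle of stiff fibreboard 162 mm long, 58 mm wide, 2.5 mm thick, taped at both ends to the dark green cutting board (270 x 385 mm, 25 mm thick, lying on the bench) and not movable. Origin: centre of its underside, 25 mm above the bench; its top is 27.5 mm above the bench; x along its length, z up. Both ends are alike.
- round_die: a bystander: a loose round steel cutting die, 56 mm across, 32 mm high, of the same strip steel. Origin: its centre on the underside, z up.
- half_moon_die: a bystander: a loose D-shaped (half-moon) steel cutting die, 76 mm along its straight side (x), about 39 mm deep (y), 32 mm high, same strip steel. Origin: on its underside, 19 mm from the centre line of the straight side, z up.
Things that resemble listed ones, but are neither listed nor needed, are in the scene too. Leave any red look-alike of the strap_die_d alone. What is shaped like the strap_die_a but orange is not meant.

How it is judged (in metres and radians):
At the end, for the whole second after the job is handed in: Each strap die rests released and flat on the offcut of its length rank, centre within 10 mm along and 8 mm across of the offcut's centre, length within 0.1 rad of the offcut's, tilt under 0.05 rad; the round and half-moon dies are within 20 mm of where they began (x of strap_die_a in the frame of offcut_a between -0.01 and 0.01 m and y of strap_die_a in the frame of offcut_a between -0.008 and 0.008 m and angle between the x axis of strap_die_a and the x axis of offcut_a, either way round below 0.1 rad and z of strap_die_a in the frame of offcut_a below 0.006 m and angle between each of strap_die_a, strap_die_b, strap_die_c, strap_die_d's own z axis and vertical below 0.05 rad and linear speed of each of strap_die_a, strap_die_b, strap_die_c, strap_die_d, round_die, half_moon_die below 0.01 m/s and x of strap_die_b in the frame of offcut_b between -0.01 and 0.01 m and y of strap_die_b in the frame of offcut_b between -0.008 and 0.008 m and angle between the x axis of strap_die_b and the x axis of offcut_b, either way round below 0.1 rad and z of strap_die_b in the frame of offcut_b below 0.006 m and x of strap_die_c in the frame of offcut_c between -0.01 and 0.01 m and y of strap_die_c in the frame of offcut_c between -0.008 and 0.008 m and angle between the x axis of strap_die_c and the x axis of offcut_c, either way round below 0.1 rad and z of strap_die_c in the frame of offcut_c below 0.006 m and x of strap_die_d in the frame of offcut_d between -0.01 and 0.01 m and y of strap_die_d in the frame of offcut_d between -0.008 and 0.008 m and angle between the x axis of strap_die_d and the x axis of offcut_d, either way round below 0.1 rad and z of strap_die_d in the frame of offcut_d below 0.006 m and distance of each of round_die, half_moon_die from where it was at the start of the episode below 0.02 m); the robot touches nothing.
It fails at once if the round die is moved from its place by more than 20 mm (distance of round_die from where it was at the start of the episode above 0.02 m).
It fails at once if the half-moon die is moved from its place by more than 20 mm (distance of half_moon_die from where it was at the start of the episode above 0.02 m).
It also fails if it takes over 99 s, if anything falls off the work surface, if the arm or the gripper's body presses on something with over 40 N, if the wrist force passes 120 N, or if a joint passes its speed limit or range.

## Robot

A 7-joint arm with a two-finger parallel gripper is mounted at the origin on the work surface. World frame = base frame: x ahead of the robot, y to its left, z up, the work surface at z = 0. Lengths are in mm, angles in rad, forces in N, time in s.
With the tool pointing down it reaches from about 400 to 850 mm from the base axis. Payload 4.5 kg.
Tool frame: the origin (TCP) lies at the very end of the fingers, on their centre line; the grasp point (between the pads) lies 19 mm behind it (arm.grasp_offset is the x of the grasp point in the tool frame, in mm); x points along the fingers, y is the direction in which the jaws open and shut, and the axes are right-handed (so a half turn about x gives the same grasp; the last joint's range is limited). The gripper opens to 88 mm and grips with 3 to 60 N. Pads are 18 mm wide; open, the fingers measure 123 mm over their backs; the gripper's body (75 mm by 187 mm) begins 45 mm behind the grasp point.
Start: joints at [1.229, 0.689, -0.195, 1.565, 0.157, 0.902, -0.215], TCP at [229.416, -581.397, 238.743] pointing down, gripper open.
Joint ranges: [-3.01, 3.01], [-0.46, 2.08], [-1.47, 1.51], [0.13, 2.56], [-1, 4.14], [0.04, 2.09], [-2.66, 2.66]. Speed limits (rad/s): [2.57, 2.57, 3.14, 3.14, 3.14, 3.14, 3.14].

## Interface

Orientations are given as [roll, pitch, yaw] about the fixed x, y, z axes, in that order (R = Rz(yaw) Ry(pitch) Rx(roll)).
In Python, from station import arm gives the robot as it stands.
- The arm moves only by the shell command python3 -m handwheel 'ROWS'. ROWS is JSON, a list of rows, each a list of 3 entries, a list of its own where there are three numbers: the shift along the tool's x, y, z in mm, then the turn, a rotation vector about the tool's x, y, z in rad, then the gripper's target within -1 to 1 (shut at 1, half-way at 0, fully open at -1). In form: [[[tx, ty, tz], [wx, wy, wz], fingers], ...]. A call has 1 to 8 rows; each row shifts and turns the commanded pose from where the row before left it, along the tool's axes as they then stand; what a row does not reach is not made up. A row lasts 1/10 s, in which the tool goes at most 50 mm and 8.59 degrees, less where a joint would pass 70% of its speed; a pose out of reach is approached as far as the arm can. A call with a gripper value outside its range is refused whole. The fingers move at their own pace and stop on an object; the grip force is fixed at half the most. Time passes only in rows, so rows that do not move let the fingers close. It gives the time, the measured TCP pose, the force and the opening at its end, in the units of the state.
- arm.state(): the state, without advancing time (a new reading comes with each control period).
- arm.snapshot(name): name is "side" or "top" or "wrist"; returns (picture, depth): 420x560x3 uint8, red, green, blue; 420x560 float32, mm along the optical axis (not along the pixel's ray), 0 where there is no reading.
- arm.get_calibration(name): a dict with "vfov" (degrees; the focal length in pixels is half the picture's height over the tangent of half this angle, whatever the lens; pixels are square), "cx", "cy" (the principal point, pixels), "k1" (the pictures are not rectified: a ray, as slopes to the right and down, at radius r is drawn at 1 + k1 r^2 times it, then the intrinsics apply), "view" (4x4, takes a point from world to camera coordinates). Camera axes: x right, y down, z forward; pixel columns grow to the right and rows downward; lengths in mm; the calibration is good to about 2 mm. A picture is of the moment at which its call begins: read the wrist's pose just before it. get_calibration takes no time and is no camera call; for the wrist camera it gives the pose at the moment of the call.
- arm.sign_off(): hands the job in, once; it reports no verdict.
Trained networks look in the newest picture that a camera, given by its name, has taken for a name from the list of things; names that differ only in an ending like _2 or _b are one class to them, and where a whole thing is asked for, a point or a joint stands for the part that bears it (a point fixed in the world has none). Each returns a list of dicts, best first, with "p" (0 to 1); they miss things now and then, are a little off and sometimes report something else, mostly with a low value. They report only what shows in the picture. A call takes as long as a camera call. They do not tell look-alikes from the thing itself.
- arm.silhouettes(camera, query): "mask" (420x560 bool, what is visible of it) and "rect" ([left, top, width, height] in pixels, round what is visible of it).
The state is a dict: "time_s": time; "q": joint angles; "qvel": joint speeds; "joint_torque": joint torques, N m; "position": TCP position; "orientation": TCP orientation; "wrist_force": force on the tool from outside, world axes, zero at the start; "ft_torque": the same for the moment, N m; "gripper_width": finger opening in mm.
Only numpy, scipy, OpenCV 4.12 (cv2) and the standard library are available. Lean on these libraries where they do the work, as an engineer would, in place of code of your own. Each camera call takes 0.05 s, during which the arm holds its last target. There are 200 camera calls.

## Working session

There is one attempt and no reset: what is moved stays moved. The work goes in short steps, Python scripts to look and compute and a shell command to move; the robot and the scene stay as the last step left them, time stands still between calls to the robot, and variables do not carry over. Pictures are saved under pics/ and viewed, about 12 in all and at most 16, crops included, and the job is handed in when it is done.

```bash
mkdir -p pics; ls; python3 - <<'E'
from station import arm
import cv2,numpy as np
s=arm.state();print({k:np.round(s[k],3).tolist() for k in s})
for n in ("top","side"):
    p,d=arm.snapshot(n);cv2.imwrite(f"pics/{n}0.png",p[:,:,::-1]);np.savez(f"{n}0.npz",p=p,d=d)
    c=arm.get_calibration(n);print(n,{k:np.round(v,4).tolist() for k,v in c.items()})
E
```

```text
pics
{'time_s': 0.0, 'q': [1.229, 0.69, -0.194, 1.566, 0.157, 0.902, -0.215], 'qvel': [-0.002, 0.0, 0.001, -0.001, 0.002, -0.001, -0.0], 'joint_torque': [0.0, -52.755, -1.267, -15.343, -0.053, 0.007, 0.0], 'position': [229.074, -580.839, 237.915], 'orientation': [-1.479, 1.569, 2.038], 'wrist_force': [-0.55, 0.155, -0.329], 'ft_torque': [-0.067, -0.021, 0.008], 'gripper_width': 87.797}
top {'vfov': 48.797, 'cx': 280.5102, 'cy': 204.9036, 'k1': -0.088, 'view': [[-0.0201, -0.9997, -0.0161, 84.2774], [-0.9905, 0.0221, -0.1358, 467.5568], [0.1361, 0.0132, -0.9906, 1186.3027], [0.0, 0.0, 0.0, 1.0]]}
side {'vfov': 46.3527, 'cx': 286.2626, 'cy': 209.8379, 'k1': 0.0605, 'view': [[-0.8739, -0.4861, 0.0062, 428.4001], [-0.3771, 0.6697, -0.6398, 168.8114], [0.3068, -0.5615, -0.7685, 1097.1582], [0.0, 0.0, 0.0, 1.0]]}
```

View pics/top0.png

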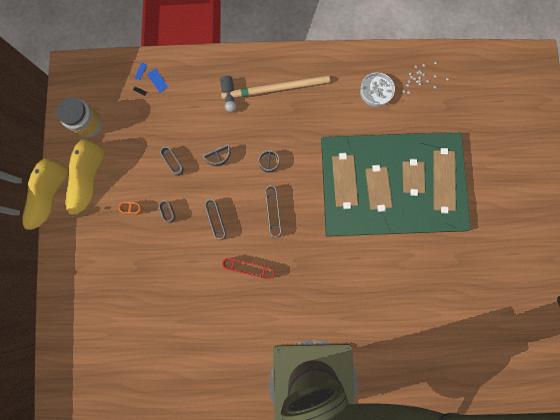

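View pics/side0.png

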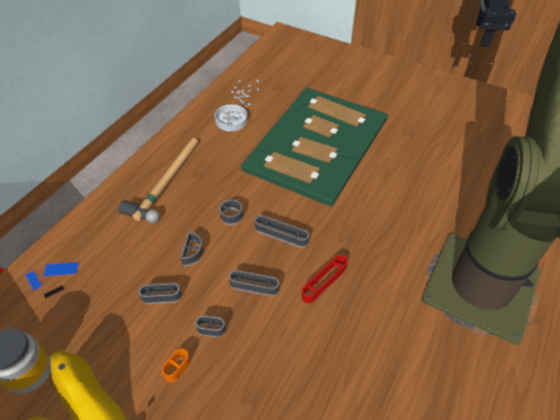

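```bash
cat > h.py <<'E'
from station import arm
import cv2,numpy as np
def K(c):
    f=210/np.tan(np.radians(c["vfov"])/2)
    return np.array([[f,0,c["cx"]],[0,f,c["cy"]],[0,0,1]])
def plane(c,uv,z):
    uv=np.asarray(uv,float).reshape(-1,1,2)
    n=cv2.undistortPoints(uv,K(c),np.array([c["k1"],0,0,0.])).reshape(-1,2)
    V=np.array(c["view"]);R=V[:3,:3];C=-R.T@V[:3,3]
    d=np.c_[n,np.ones(len(n))]@R
    return C+d*((z-C[2])/d[:,2])[:,None]
def rect(c,m,z):
    v,u=np.nonzero(m);P=plane(c,np.c_[u,v],z)[:,:2].astype(np.float32)
    (x,y),(w,h),a=cv2.minAreaRect(P)
    if w<h: w,h,a=h,w,a+90
    return x,y,w,h,(np.radians(a)+np.pi/2)%np.pi-np.pi/2
E
python3 - <<'E'
from h import *
arm.snapshot("top");c=arm.get_calibration("top")
for q,z in (("strap_die_a",20),("offcut_a",27.5),("round_die",20),("half_moon_die",20)):
    for r in arm.silhouettes("top",q):
        print(q,round(r["p"],2),r["rect"],np.round(rect(c,r["mask"],z),2))
E
```

```text
strap_die_a 0.73 [158.8, 200.1, 16.7, 21.8] [4.6252e+02 3.7831e+02 5.8540e+01 3.3310e+01 2.9000e-01]
strap_die_a 0.72 [118.8, 202.1, 24.3, 10.1] [474.35 480.83  61.6   27.26   1.55]
strap_die_a 0.69 [263.9, 187.5, 18.3, 49.2] [4.5671e+02 9.5800e+01 1.3838e+02 3.0520e+01 8.0000e-02]
strap_die_a 0.66 [159.8, 141.6, 25.3, 35.2] [5.9753e+02 3.6948e+02 9.4830e+01 3.4490e+01 5.3000e-01]
strap_die_a 0.58 [204.0, 202.3, 19.9, 34.9] [4.3957e+02 2.4987e+02 1.0930e+02 3.3500e+01 2.5000e-01]
strap_die_a 0.58 [219.2, 257.5, 47.2, 17.6] [309.58 176.14 114.86  27.82   1.31]
offcut_a 0.8 [432.4, 148.8, 27.8, 63.0] [ 5.2979e+02 -3.6513e+02  1.7262e+02  6.0010e+01 -7.0000e-02]
offcut_a 0.7 [331.6, 154.2, 26.0, 51.6] [ 5.3099e+02 -9.6100e+01  1.4207e+02  6.0550e+01  4.0000e-02]
offcut_a 0.67 [364.9, 168.7, 26.1, 43.7] [ 5.0964e+02 -1.8622e+02  1.1522e+02  5.6610e+01  9.0000e-02]
offcut_a 0.55 [400.3, 158.3, 25.0, 38.4] [ 5.3760e+02 -2.8147e+02  9.2890e+01  5.9620e+01 -6.0000e-02]
round_die 0.7 [259.5, 153.2, 20.5, 17.5] [ 5.9277e+02  1.0590e+02  5.8160e+01  4.8680e+01 -2.0000e-02]
half_moon_die 0.47 [202.8, 142.1, 26.5, 22.4] [606.98 240.57  75.23  43.86  -1.12]
```

```bash
cat >> h.py <<'E'
from scipy.spatial.transform import Rotation as Ro
def go(x,y,z,lng=None):
    """lng: world yaw of die length (jaws open across it). prints shift (before turning) and turn, tool axes"""
    s=arm.state();R=Ro.from_euler("xyz",s["orientation"]).as_matrix()
    T=R
    Ys=[R[:,1]] if lng is None else [k*np.array([-np.sin(lng),np.cos(lng),0]) for k in(1,-1)]
    X=np.array([0,0,-1.])
    best=None
    for Y in Ys:
        Y=Y-X*(X@Y);Y/=np.linalg.norm(Y);T=np.c_[X,Y,np.cross(X,Y)]
        w=Ro.from_matrix(R.T@T).as_rotvec()
        if best is None or np.linalg.norm(w)<np.linalg.norm(best):best=w
    d=np.array([x,y,z])-s["position"]
    print("t",s["time_s"],"pos",np.round(s["position"],1),"yawY",np.round(np.arctan2(R[1,1],R[0,1]),3),"w",round(s["gripper_width"],1),"q",np.round(s["q"],2),"F",np.round(s["wrist_force"],1))
    print(" SHIFT tool",np.round(R.T@d,1),"TURN",np.round(best,3),"shift after turn",np.round((R@Ro.from_rotvec(best).as_matrix()).T@d,1))
E
python3 - <<'E'
from h import *
go(525,-230,400,0.0)
c=arm.get_calibration("wrist");V=np.array(c["view"]);print(c["vfov"],-V[:3,:3].T@V[:3,3],V[:3,:3])
E
```

```text
t 0.35 pos [ 229.4 -581.3  238.5] yawY -1.195 w 88.1 q [ 1.23  0.69 -0.19  1.57  0.16  0.9  -0.22] F [-0.3  0.3 -0.6]
 SHIFT tool [-161.4 -218.3 -403.9] TURN [0.376 0.    0.   ] shift after turn [-161.5 -351.3 -295.6]
71.7705228331559 [ 299.88494919 -552.93826388  385.52439856] [[ 3.67131502e-01 -9.30168894e-01  5.38119319e-04]
 [-8.88982097e-01 -3.50704986e-01  2.94477239e-01]
 [-2.73724846e-01 -1.08590249e-01 -9.55658342e-01]]
```

```bash
python3 -m handwheel '[[[-16,-22,-40],[0,0,0],-1],[[-16,-22,-40],[0,0,0],-1],[[-16,-22,-40],[0,0,0],-1],[[-16,-22,-40],[0,0,0],-1],[[-16,-22,-40],[0,0,0],-1],[[-16,-22,-40],[0,0,0],-1],[[-16,-22,-40],[0,0,0],-1],[[-16,-22,-40],[0,0,0],-1]]'; python3 -m handwheel '[[[-16,-22,-40],[0,0,0],-1],[[-16,-20,-40],[0,0,0],-1],[[0,0,0],[0.125,0,0],-1],[[0,0,0],[0.125,0,0],-1],[[0,0,0],[0.125,0,0],-1],[[0,0,0],[0,0,0],-1]]'
cat > look.py <<'E'
from h import *
import sys
def look(name,*qs):
    c=arm.get_calibration("wrist");p,d=arm.snapshot("wrist")
    cv2.imwrite(f"pics/{name}.png",p[:,:,::-1]);np.savez(name+".npz",p=p,d=d,**c)
    for q,z in qs:
        for r in arm.silhouettes("wrist",q):
            print(q,round(r["p"],2),r["rect"],np.round(rect(c,r["mask"],z),2))
E
python3 - <<'E'
from look import *
go(525,-230,400,0.0);look("w1",("offcut_a",27.5))
E
```

```text
time_s: 1.15
position: [463.3, -298.6, 367.6]
orientation: [1.78, 1.57, -0.986]
wrist_force: [0.2, -1.2, -0.4]
gripper_width: 87.9
time_s: 1.75
position: [521.5, -231.6, 398.7]
orientation: [1.082, 1.57, -2.059]
wrist_force: [0.5, -0.4, -0.8]
gripper_width: 88.3
t 1.75 pos [ 521.5 -231.6  398.7] yawY -1.57 w 88.3 q [ 0.41  0.46 -0.13  1.49  0.06  1.2  -1.29] F [ 0.5 -0.4 -0.8]
 SHIFT tool [-1.3 -1.6 -3.5] TURN [ 0.001  0.    -0.   ] shift after turn [-1.3 -1.6 -3.5]
offcut_a 0.96 [242.1, 138.2, 34.4, 70.6] [ 5.0985e+02 -1.8699e+02  1.2340e+02  5.8070e+01  7.0000e-02]
offcut_a 0.92 [187.4, 122.8, 41.3, 85.1] [ 5.3069e+02 -9.6990e+01  1.4914e+02  5.8860e+01  4.0000e-02]
offcut_a 0.86 [338.2, 112.3, 43.1, 100.3] [ 5.2619e+02 -3.6483e+02  1.7521e+02  5.9700e+01 -6.0000e-02]
offcut_a 0.78 [294.1, 129.4, 35.2, 57.0] [ 5.3741e+02 -2.8369e+02  9.8820e+01  5.9790e+01 -4.0000e-02]
```

View pics/w1.png

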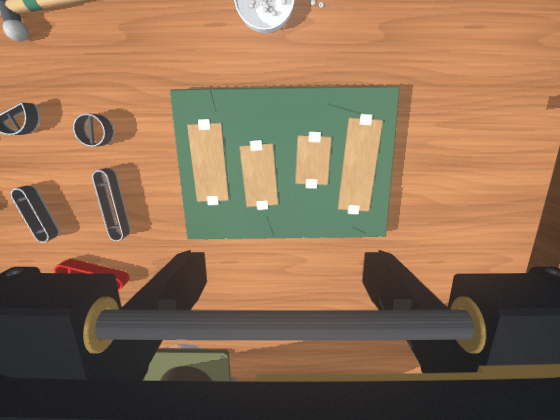

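```bash
python3 -m handwheel '[[[0,-48,0],[0,0,0],-1],[[0,-48,0],[0,0,0],-1],[[0,-48,0],[0,0,0],-1],[[0,-48,0],[0,0,0],-1],[[0,-48,0],[0,0,0],-1],[[0,-48,0],[0,0,0],-1],[[0,-48,0],[0,0,0],-1],[[0,-48,0],[0,0,0],-1]]'; python3 -m handwheel '[[[0,-48,0],[0,0,0],-1],[[0,-30,0],[0,0,0],-1],[[0,0,0],[0,0,0],-1],[[0,0,0],[0,0,0],-1]]'
python3 - <<'E'
from look import *
go(457,96,120,0.08);look("w2",("strap_die_a",32),("round_die",32),("half_moon_die",32))
E
```

```text
time_s: 2.65
position: [520.9, 153.9, 398.9]
orientation: [-3.112, 1.57, 0.033]
wrist_force: [0.6, -0.2, 0.3]
gripper_width: 88.2
time_s: 3.05
position: [521.0, 230.2, 398.4]
orientation: [1.149, 1.57, -1.99]
wrist_force: [0.7, -1.3, -0.2]
gripper_width: 88.1
t 3.05 pos [521.  230.2 398.4] yawY -1.567 w 88.1 q [-0.37  0.46 -0.22  1.49  0.1   1.2  -2.17] F [ 0.7 -1.3 -0.2]
 SHIFT tool [278.6 133.7  64.4] TURN [-0.077  0.    -0.001] shift after turn [278.4 128.6  74.5]
strap_die_a 0.9 [190.5, 184.6, 26.2, 33.0] [4.6218e+02 3.7648e+02 6.0930e+01 3.9330e+01 3.4000e-01]
strap_die_a 0.88 [348.3, 166.9, 17.5, 79.1] [4.5573e+02 9.8700e+01 1.4033e+02 3.1780e+01 8.0000e-02]
strap_die_a 0.87 [257.8, 184.5, 34.5, 59.0] [4.3792e+02 2.4776e+02 1.1626e+02 3.4340e+01 3.1000e-01]
strap_die_a 0.75 [283.1, 257.5, 66.7, 33.9] [310.64 163.38 139.17  46.63   1.31]
strap_die_a 0.63 [132.6, 184.3, 34.4, 20.1] [473.02 473.54  68.33  35.85   1.49]
strap_die_a 0.62 [178.8, 99.1, 45.8, 50.8] [598.3  367.46  88.39  36.33   0.61]
round_die 0.9 [339.5, 114.2, 37.4, 31.2] [589.84 107.03  59.97  54.1    1.15]
half_moon_die 0.74 [252.9, 99.9, 42.4, 31.7] [604.99 239.6   73.97  39.35  -1.17]
```

View pics/w2.png

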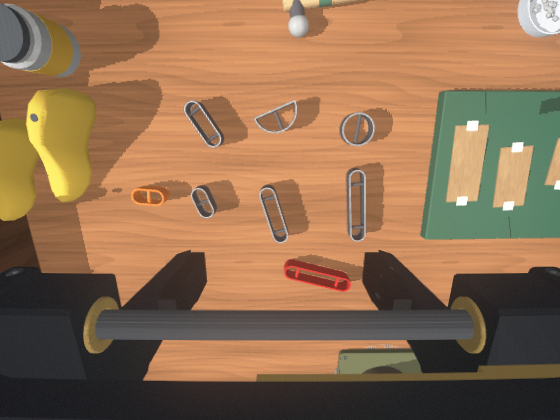

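```bash
python3 -m handwheel '[[[0,0,0],[-0.077,0,0],-1],[[40,18.4,10.6],[0,0,0],-1],[[40,18.4,10.6],[0,0,0],-1],[[40,18.4,10.6],[0,0,0],-1],[[40,18.4,10.6],[0,0,0],-1],[[40,18.4,10.6],[0,0,0],-1],[[40,18.4,10.6],[0,0,0],-1],[[38,18.4,10.6],[0,0,0],-1]]'; python3 -m handwheel '[[[0,0,0],[0,0,0],-1],[[0,0,0],[0,0,0],-1]]'
python3 - <<'E'
from look import *
go(456,97,6,0.08);look("w3",("strap_die_a",32))
E
```

```text
time_s: 4.05
position: [457.2, 94.2, 119.9]
orientation: [-3.004, 1.569, 0.214]
wrist_force: [0.2, 0.1, -0.2]
gripper_width: 88.2
time_s: 4.25
position: [457.8, 95.8, 121.1]
orientation: [2.995, 1.571, -0.07]
wrist_force: [0.2, 0.1, 1.4]
gripper_width: 88.4
t 4.25 pos [457.8  95.8 121.1] yawY -1.494 w 88.4 q [-0.22  0.7  -0.13  2.14  0.28  0.32 -2.08] F [0.2 0.1 1.4]
 SHIFT tool [115.1  -1.4   1.7] TURN [-0.004 -0.    -0.   ] shift after turn [115.1  -1.4   1.7]
strap_die_a 0.76 [73.2, 166.8, 81.7, 118.9] [4.3737e+02 2.4182e+02 1.1110e+02 4.8000e+01 2.9000e-01]
strap_die_a 0.63 [157.1, 337.8, 114.1, 43.4] [300.81 155.72 119.04  53.35  -1.56]
strap_die_a 0.61 [0.0, 37.9, 6.3, 33.7] [ 5.6788e+02  3.1539e+02  2.0560e+01  5.3700e+00 -1.8000e-01]
strap_die_a 0.56 [264.3, 138.1, 39.0, 158.8] [4.5321e+02 9.5540e+01 1.3899e+02 3.1510e+01 9.0000e-02]
```

View pics/w3.png

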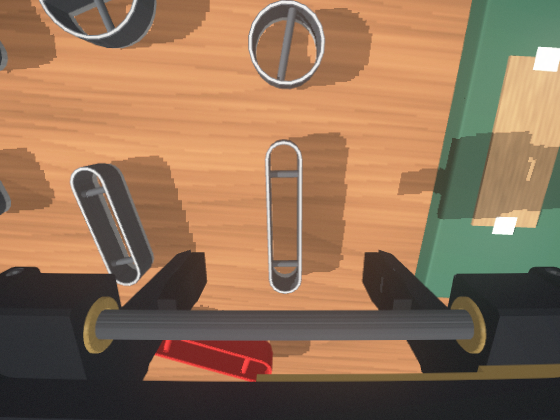

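```bash
python3 -m handwheel '[[[36,0,3.5],[0,0,0],-1],[[36,0,0],[0,0,0],-1],[[30,0,0],[0,0,0],-1],[[13,0,0],[0,0,0],-1],[[0,0,0],[0,0,0],-1],[[0,0,0],[0,0,0],1],[[0,0,0],[0,0,0],1],[[0,0,0],[0,0,0],1]]'; python3 -m handwheel '[[[0,0,0],[0,0,0],1],[[0,0,0],[0,0,0],1],[[0,0,0],[0,0,0],1],[[0,0,0],[0,0,0],1]]'
python3 - <<'E'
from h import *
go(527,-365,130,-.065)
E
```

```text
time_s: 5.15
position: [456.7, 96.5, 10.5]
orientation: [0.017, 1.569, -3.047]
wrist_force: [-0.3, -0.2, 0.4]
gripper_width: 66.3
time_s: 5.55
position: [455.8, 96.1, 9.4]
orientation: [0.169, 1.566, -2.895]
wrist_force: [0.3, -0.6, 0.1]
gripper_width: 34.4
t 5.55 pos [455.8  96.1   9.4] yawY -1.493 w 34.4 q [-0.29  0.94 -0.03  2.17  0.54  0.04 -2.34] F [ 0.3 -0.6  0.1]
 SHIFT tool [-120.4  465.3  -34.6] TURN [ 0.143  0.004 -0.001] shift after turn [-120.6  455.5 -101. ]
```

```bash
python3 -m handwheel '[[[0,0,0],[0,0,0],1],[[0,0,0],[0,0,0],1],[[-25,0,0],[0,0,0],1],[[-40,0,0],[0,0,0],1],[[-40,0,0],[0,0,0],1],[[0,0,0],[0,0,0],1]]'
python3 - <<'E'
from look import *
go(527,-365,150,-.065);look("w4",("strap_die_a",145))
E
```

```text
time_s: 6.15
position: [458.5, 96.8, 117.9]
orientation: [-2.67, 1.568, 0.548]
wrist_force: [0.7, -0.2, -3.0]
gripper_width: 30.1
t 6.15 pos [458.5  96.8 117.9] yawY -1.494 w 30.1 q [-0.15  0.71 -0.24  2.14  0.49  0.34 -2.3 ] F [ 0.7 -0.2 -3. ]
 SHIFT tool [-32.6 465.6 -32.9] TURN [ 0.142 -0.003  0.002] shift after turn [-32.1 456.3 -98.4]
strap_die_a 0.94 [251.0, 146.1, 69.3, 230.4] [4.6806e+02 9.7850e+01 1.1641e+02 2.9590e+01 8.0000e-02]
strap_die_a 0.63 [0.2, 188.3, 9.6, 23.7] [ 4.9316e+02  2.2249e+02  1.2810e+01  4.0000e+00 -2.1000e-01]
strap_die_a 0.57 [224.1, 338.0, 30.7, 36.9] [4.1878e+02 1.1691e+02 2.2400e+01 1.7450e+01 8.0000e-02]
```

View pics/w4.png

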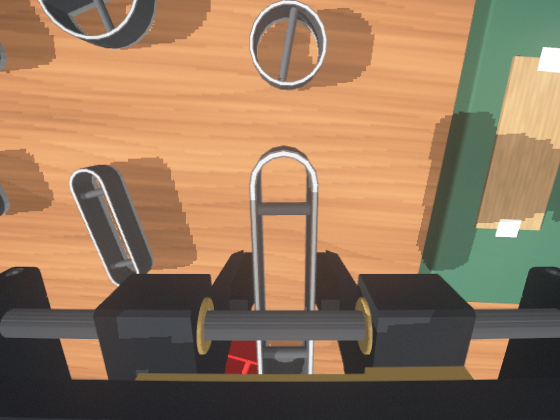

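```bash
python3 -m handwheel '[[[-20,0,0],[0.142,0,0],1],[[-1.5,45.6,-9.8],[0,0,0],1],[[-1.5,45.6,-9.8],[0,0,0],1],[[-1.5,45.6,-9.8],[0,0,0],1],[[-1.5,45.6,-9.8],[0,0,0],1],[[-1.5,45.6,-9.8],[0,0,0],1],[[-1.5,45.6,-9.8],[0,0,0],1],[[-1.5,45.6,-9.8],[0,0,0],1]]'; python3 -m handwheel '[[[0,45.6,-9.8],[0,0,0],1],[[0,45.6,-9.8],[0,0,0],1],[[0,45.6,-9.8],[0,0,0],1],[[0,0,0],[0,0,0],1],[[0,0,0],[0,0,0],1]]'
python3 - <<'E'
from look import *
c=np.load("w4.npz");print("tip",plane(c,[[285,147]],140.6))
go(527,-365,37,-.065);look("w5",("offcut_a",27.5),("strap_die_a",32+150-9.4))
E
```

```text
time_s: 7.05
position: [503.1, -228.2, 142.6]
orientation: [0.01, 1.562, 3.088]
wrist_force: [1.0, 0.3, -2.2]
gripper_width: 29.9
time_s: 7.55
position: [523.3, -365.7, 141.9]
orientation: [-0.021, 1.562, 3.054]
wrist_force: [-0.4, 0.2, -2.4]
gripper_width: 29.9
tip [[525.0239657  101.83977583 140.6       ]]
t 7.55 pos [ 523.3 -365.7  141.9] yawY -1.638 w 29.9 q [ 0.77  0.85 -0.44  1.59  0.46  0.81 -1.5 ] F [-0.4  0.2 -2.4]
 SHIFT tool [104.9  -0.9  -4.5] TURN [-0.002  0.008  0.   ] shift after turn [104.9  -1.   -3.7]
offcut_a 0.83 [0.0, 142.9, 59.0, 139.2] [ 5.2832e+02 -1.1955e+02  1.3544e+02  5.8680e+01 -3.6000e-01]
offcut_a 0.79 [51.2, 171.1, 95.3, 119.1] [ 5.0891e+02 -1.8632e+02  1.2367e+02  6.2420e+01  8.0000e-02]
offcut_a 0.74 [250.8, 104.0, 67.5, 186.8] [ 5.2573e+02 -3.6666e+02  1.7692e+02  5.9330e+01 -3.0000e-02]
offcut_a 0.66 [158.0, 144.9, 68.6, 102.6] [ 5.3689e+02 -2.8175e+02  9.7680e+01  5.9100e+01 -4.0000e-02]
strap_die_a 0.78 [249.9, 147.8, 68.3, 229.0] [ 5.3475e+02 -3.6621e+02  1.1303e+02  2.8440e+01 -6.0000e-02]
```

View pics/w5.png

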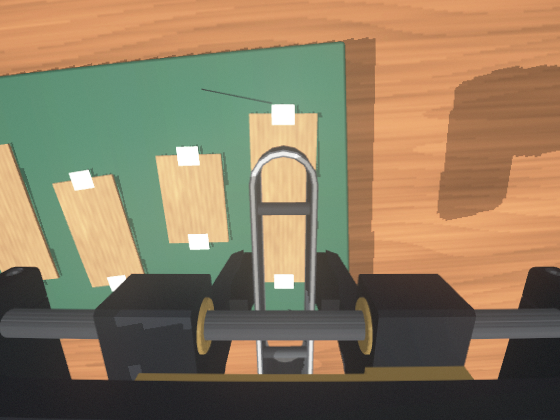

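```bash
python3 -m handwheel '[[[35,0,-4.8],[0,0.008,0],1],[[35,0,0],[0,0,0],1],[[20,0,0],[0,0,0],1],[[10,0,0],[0,0,0],1],[[0,0,0],[0,0,0],1],[[0,0,0],[0,0,0],1]]'
python3 - <<'E'
from h import *
go(528.3,-366,37.5,-.06)
E
```

```text
time_s: 8.3
position: [530.8, -365.1, 45.9]
orientation: [2.839, 1.565, -0.366]
wrist_force: [-0.3, -0.1, -1.2]
gripper_width: 29.7
t 8.3 pos [ 530.8 -365.1   45.9] yawY -1.634 w 29.7 q [ 0.73  0.99 -0.37  1.62  0.54  0.63 -1.56] F [-0.3 -0.1 -1.2]
 SHIFT tool [8.4 1.1 2.5] TURN [-0.003 -0.005 -0.002] shift after turn [8.4 1.1 2.5]
```

```bash
python3 -m handwheel '[[[6,0.8,2.3],[0,-0.005,0],1],[[2.5,0,0],[0,0,0],1],[[0,0,0],[0,0,0],1]]'
python3 - <<'E'
from h import *
go(528.3,-366,37.5,-.06)
E
```

```text
time_s: 8.6
position: [527.6, -366.6, 37.0]
orientation: [1.221, 1.569, -1.985]
wrist_force: [0.5, -0.4, -1.1]
gripper_width: 29.9
t 8.6 pos [ 527.6 -366.6   37. ] yawY -1.635 w 29.9 q [ 0.73  1.   -0.36  1.63  0.54  0.62 -1.57] F [ 0.5 -0.4 -1.1]
 SHIFT tool [-0.5 -0.7 -0.6] TURN [-0.004  0.001 -0.002] shift after turn [-0.5 -0.7 -0.6]
```

```bash
python3 -m handwheel '[[[0.5,0,0],[0,0,0],1],[[0,0,0],[0,0,0],-0.2],[[0,0,0],[0,0,0],-0.2],[[0,0,0],[0,0,0],-0.2],[[0,0,0],[0,0,0],-0.2],[[-20,0,0],[0,0,0],-0.2],[[-40,0,0],[0,0,0],-0.2],[[-45,0,0],[0,0,0],-0.2]]'
python3 - <<'E'
from look import *
go(438,247,120,.28);look("w6",("offcut_a",27.5),("strap_die_a",59.5))
E
```

```text
time_s: 9.4
position: [526.7, -365.4, 140.8]
orientation: [-0.079, 1.567, 2.999]
wrist_force: [0.3, 0.0, 0.4]
gripper_width: 52.9
t 9.4 pos [ 526.7 -365.4  140.8] yawY -1.635 w 52.9 q [ 0.77  0.86 -0.44  1.59  0.47  0.81 -1.5 ] F [0.3 0.  0.4]
 SHIFT tool [  21.5 -605.5  127.5] TURN [-0.344  0.004  0.001] shift after turn [  20.8 -613.1  -84. ]
offcut_a 0.98 [53.9, 176.8, 88.5, 99.5] [ 5.1856e+02 -1.8551e+02  1.0468e+02  6.0780e+01  8.0000e-02]
offcut_a 0.82 [0.0, 150.5, 60.7, 133.3] [ 5.2914e+02 -1.1998e+02  1.3386e+02  5.9720e+01 -3.5000e-01]
offcut_a 0.77 [155.9, 147.8, 71.0, 104.7] [ 5.3622e+02 -2.8206e+02  9.8490e+01  6.0120e+01 -4.0000e-02]
offcut_a 0.76 [249.5, 110.2, 71.1, 178.2] [ 5.2965e+02 -3.6527e+02  1.7010e+02  5.9840e+01 -6.0000e-02]
offcut_a 0.51 [267.9, 136.6, 37.7, 161.4] [ 5.1423e+02 -3.6606e+02  1.5809e+02  3.4350e+01 -6.0000e-02]
strap_die_a 0.83 [269.1, 134.8, 36.4, 162.4] [ 5.2516e+02 -3.6656e+02  1.3863e+02  3.1660e+01 -6.0000e-02]
```

View pics/w6.png

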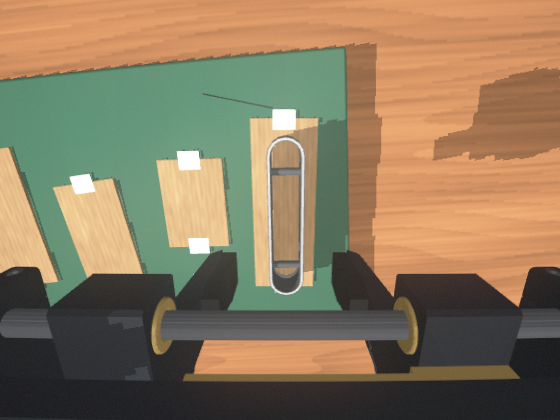

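```bash
python3 -m handwheel '[[[0,0,0],[-0.115,0,0],-0.5],[[0,0,0],[-0.115,0,0],-0.5],[[0,0,0],[-0.114,0,0],-0.5],[[0,-47.2,-6.5],[0,0,0],-0.5],[[0,-47.2,-6.5],[0,0,0],-0.5],[[0,-47.2,-6.5],[0,0,0],-0.5],[[0,-47.2,-6.5],[0,0,0],-0.5],[[0,-47.2,-6.5],[0,0,0],-0.5]]'; python3 -m handwheel '[[[0,-47.2,-6.5],[0,0,0],-0.5],[[0,-47.2,-6.5],[0,0,0],-0.5],[[0,-47.2,-6.5],[0,0,0],-0.5],[[0,-47.2,-6.5],[0,0,0],-0.5],[[5,-47.2,-6.5],[0,0,0],-0.5],[[5,-47.2,-6.5],[0,0,0],-0.5],[[5,-47.2,-6.5],[0,0,0],-0.5],[[5,-47.2,-6.5],[0,0,0],-0.5]]'
python3 -m handwheel '[[[0,0,0],[0,0,0],-0.5],[[0,0,0],[0,0,0],-0.5]]'
python3 - <<'E'
from look import *
go(438,247,7,.28);look("w7",("strap_die_a",32))
E
```

```text
time_s: 10.35
position: [492.3, -128.5, 139.7]
orientation: [-0.15, 1.568, -3.013]
wrist_force: [1.3, 1.0, -0.7]
gripper_width: 66.0
time_s: 11.15
position: [438.1, 248.3, 119.1]
orientation: [0.465, 1.567, -2.397]
wrist_force: [0.3, 0.4, -0.5]
gripper_width: 66.2
time_s: 11.35
position: [438.1, 247.7, 119.3]
orientation: [0.345, 1.567, -2.514]
wrist_force: [0.2, -0.8, -0.4]
gripper_width: 66.0
t 11.35 pos [438.1 247.7 119.3] yawY -1.288 w 66.0 q [-0.41  0.74 -0.32  2.03  0.5   0.45 -2.4 ] F [ 0.2 -0.8 -0.4]
 SHIFT tool [ 1.123e+02  5.000e-01 -1.000e-01] TURN [ 0.003  0.004 -0.001] shift after turn [112.3   0.7   0.3]
strap_die_a 0.95 [107.0, 112.4, 62.2, 71.9] [4.6088e+02 3.7583e+02 5.9690e+01 4.2490e+01 3.8000e-01]
strap_die_a 0.81 [262.0, 151.5, 40.4, 128.2] [4.3631e+02 2.4969e+02 1.1333e+02 3.1400e+01 3.0000e-01]
strap_die_a 0.67 [0.0, 73.0, 69.6, 53.4] [471.74 457.67  54.41  34.23  -1.56]
strap_die_a 0.64 [170.0, 0.0, 52.3, 37.6] [563.83 348.66  33.4   20.56  -1.3 ]
strap_die_a 0.61 [271.0, 305.7, 107.2, 67.5] [313.56 169.62 129.59  49.35   1.34]
```

View pics/w7.png

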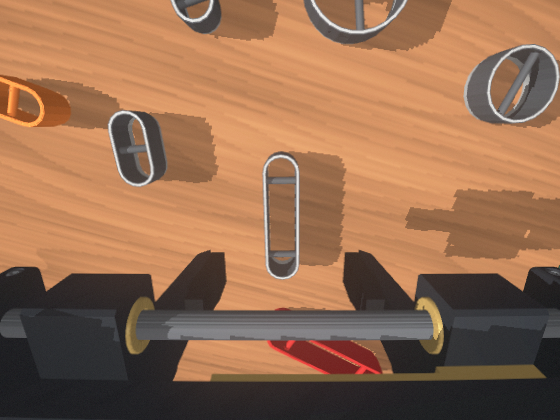

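```bash
python3 -m handwheel '[[[36,-2.2,1.2],[-0.01,0.004,0],-0.5],[[36,0,0],[0,0,0],-0.5],[[28,0,0],[0,0,0],-0.5],[[11,0,0],[0,0,0],-0.5],[[0,0,0],[0,0,0],-0.5],[[0,0,0],[0,0,0],1],[[0,0,0],[0,0,0],1],[[0,0,0],[0,0,0],1]]'; python3 -m handwheel '[[[0,0,0],[0,0,0],1],[[0,0,0],[0,0,0],1],[[0,0,0],[0,0,0],1],[[0,0,0],[0,0,0],1]]'
python3 - <<'E'
from h import *
go(438,247,7,.28)
E
python3 -m handwheel '[[[-25,0,0],[0,0,0],1],[[-40,0,0],[0,0,0],1],[[-45,0,0],[0,0,0],1],[[0,0,0],[0,0,0],1],[[0,0,0],[0,0,0],1]]'
python3 - <<'E'
from look import *
go(531,-97,145,.04);look("w8",("strap_die_a",140))
E
```

```text
time_s: 12.25
position: [438.5, 248.9, 10.5]
orientation: [3.124, 1.566, 0.272]
wrist_force: [0.1, -0.5, -0.3]
gripper_width: 44.0
time_s: 12.65
position: [438.1, 249.2, 9.9]
orientation: [3.049, 1.567, 0.198]
wrist_force: [1.0, 0.5, 5.2]
gripper_width: 29.8
t 12.65 pos [438.1 249.2   9.9] yawY -1.281 w 29.8 q [-0.54  0.94 -0.12  2.06  0.62  0.17 -2.5 ] F [1.  0.5 5.2]
 SHIFT tool [2.9 2.  0.7] TURN [ 0.01  -0.004 -0.   ] shift after turn [2.9 2.  0.7]
time_s: 13.15
position: [437.8, 248.5, 119.8]
orientation: [2.977, 1.567, 0.125]
wrist_force: [-0.9, -0.4, -2.5]
gripper_width: 30.0
t 13.15 pos [437.8 248.5 119.8] yawY -1.282 w 30.0 q [-0.41  0.74 -0.33  2.03  0.53  0.45 -2.42] F [-0.9 -0.4 -2.5]
 SHIFT tool [-25.  357.8   9.1] TURN [ 0.249 -0.004 -0.   ] shift after turn [-25.2 349.  -79.3]
strap_die_a 0.97 [310.7, 337.0, 30.7, 36.9] [4.0140e+02 2.1422e+02 2.2450e+01 1.7060e+01 3.5000e-01]
strap_die_a 0.95 [111.8, 109.1, 58.1, 74.2] [4.8355e+02 3.2744e+02 3.2850e+01 2.2750e+01 3.8000e-01]
strap_die_a 0.95 [0.0, 71.8, 70.1, 53.5] [488.79 372.94  30.68  18.01   1.53]
strap_die_a 0.94 [251.6, 169.9, 68.4, 204.8] [4.3783e+02 2.4862e+02 1.1257e+02 3.1550e+01 2.9000e-01]
strap_die_a 0.64 [172.3, 0.0, 51.3, 35.9] [539.01 313.    18.6   11.91  -1.29]
```

```bash
python3 -m handwheel '[[[-20,0,0],[0.125,0,0],1],[[-5,0,0],[0.124,0,0],1],[[0,43.6,-10],[0,0,0],1],[[0,43.6,-10],[0,0,0],1],[[0,43.6,-10],[0,0,0],1],[[0,43.6,-10],[0,0,0],1],[[0,43.6,-10],[0,0,0],1],[[0,43.6,-10],[0,0,0],1]]'; python3 -m handwheel '[[[0,43.6,-10],[0,0,0],1],[[0,43.6,-10],[0,0,0],1],[[0,0,0],[0,0,0],1],[[0,0,0],[0,0,0],1]]'
python3 - <<'E'
from look import *
go(531.5,-97,38.5,.04);look("w9",("offcut_a",27.5),("strap_die_a",32+145-9.9))
E
```

```text
time_s: 14.05
position: [507.1, -12.0, 142.7]
orientation: [0.333, 1.569, -2.767]
wrist_force: [0.8, 0.8, -1.4]
gripper_width: 30.1
time_s: 14.45
position: [530.4, -97.9, 142.6]
orientation: [0.029, 1.57, -3.075]
wrist_force: [-0.2, 1.1, -2.0]
gripper_width: 29.8
t 14.45 pos [530.4 -97.9 142.6] yawY -1.533 w 29.8 q [ 0.34  0.74 -0.41  1.91  0.5   0.6  -1.93] F [-0.2  1.1 -2. ]
 SHIFT tool [104.1  -0.8  -1.2] TURN [-0.002  0.001 -0.   ] shift after turn [104.1  -0.8  -1.1]
offcut_a 0.84 [345.7, 166.9, 64.5, 112.5] [ 5.1555e+02 -1.8609e+02  1.1119e+02  5.8630e+01  9.0000e-02]
offcut_a 0.84 [503.2, 135.3, 56.8, 161.1] [ 5.2549e+02 -3.4428e+02  1.6136e+02  2.3300e+01 -4.0000e-02]
offcut_a 0.75 [441.7, 156.4, 77.6, 97.5] [ 5.3605e+02 -2.8176e+02  9.8670e+01  6.0930e+01 -4.0000e-02]
offcut_a 0.56 [247.4, 126.4, 68.5, 155.7] [ 5.3076e+02 -9.6700e+01  1.4982e+02  5.8370e+01  4.0000e-02]
strap_die_a 0.97 [532.3, 189.2, 27.7, 83.5] [ 5.6316e+02 -2.1661e+02  4.0330e+01  1.3460e+01  3.2000e-01]
strap_die_a 0.96 [67.1, 357.1, 38.9, 21.4] [476.2    7.27  20.8   13.23   1.54]
strap_die_a 0.75 [251.9, 173.6, 68.1, 202.3] [ 5.3269e+02 -9.7410e+01  1.0860e+02  3.0130e+01  4.0000e-02]
```

```bash
python3 -m handwheel '[[[35,-0.8,-1],[0,0,0],1],[[35,0,0],[0,0,0],1],[[20,0,0],[0,0,0],1],[[10,0,0],[0,0,0],1],[[0,0,0],[0,0,0],1],[[0,0,0],[0,0,0],1]]'
python3 - <<'E'
from h import *
go(531.5,-97,37.5,.04)
E
```

```text
time_s: 15.2
position: [533.4, -94.9, 45.3]
orientation: [3.119, 1.567, 0.019]
wrist_force: [0.3, 0.2, -3.3]
gripper_width: 30.0
t 15.2 pos [533.4 -94.9  45.3] yawY -1.529 w 30.0 q [ 0.26  0.9  -0.28  1.95  0.62  0.38 -2.03] F [ 0.3  0.2 -3.3]
 SHIFT tool [7.8 2.  2. ] TURN [ 0.002 -0.004 -0.   ] shift after turn [7.8 2.  1.9]
```

```bash
python3 -m handwheel '[[[5,1.6,1.7],[0,0,0],1],[[2.8,0,0],[0,0,0],1],[[0,0,0],[0,0,0],1]]'
python3 - <<'E'
from h import *
go(531.5,-97,37.5,.04)
E
```

```text
time_s: 15.5
position: [531.4, -97.8, 37.4]
orientation: [2.863, 1.567, -0.238]
wrist_force: [-0.2, -0.1, 1.0]
gripper_width: 29.6
t 15.5 pos [531.4 -97.8  37.4] yawY -1.53 w 29.6 q [ 0.25  0.91 -0.26  1.95  0.63  0.35 -2.04] F [-0.2 -0.1  1. ]
 SHIFT tool [-0.1 -0.8 -0.1] TURN [ 0.    -0.003 -0.001] shift after turn [-0.1 -0.8 -0.1]
```

```bash
python3 -m handwheel '[[[0,0,0],[0,0,0],-0.2],[[0,0,0],[0,0,0],-0.2],[[0,0,0],[0,0,0],-0.2],[[0,0,0],[0,0,0],-0.2],[[-20,0,0],[0,0,0],-0.2],[[-40,0,0],[0,0,0],-0.2],[[-45,0,0],[0,0,0],-0.2]]'
python3 - <<'E'
from look import *
go(598,368,125,.57);look("w10",("offcut_a",27.5),("strap_die_a",59.5))
E
```

```text
time_s: 16.2
position: [529.9, -97.2, 142.1]
orientation: [-0.49, 1.57, 2.693]
wrist_force: [1.3, 0.5, -0.7]
gripper_width: 52.6
t 16.2 pos [529.9 -97.2 142.1] yawY -1.529 w 52.6 q [ 0.35  0.75 -0.42  1.91  0.51  0.6  -1.94] F [ 1.3  0.5 -0.7]
 SHIFT tool [  17.2 -461.9  -87.3] TURN [-0.529  0.     0.   ] shift after turn [  17.1 -354.9 -308.3]
offcut_a 0.91 [439.8, 158.2, 79.9, 99.5] [ 5.3596e+02 -2.8174e+02  9.8670e+01  5.9740e+01 -4.0000e-02]
offcut_a 0.77 [506.2, 139.1, 53.8, 156.3] [ 5.2453e+02 -3.4429e+02  1.5538e+02  2.1490e+01 -5.0000e-02]
offcut_a 0.72 [249.1, 124.3, 69.5, 150.8] [ 5.3431e+02 -9.6680e+01  1.4355e+02  5.8310e+01  4.0000e-02]
offcut_a 0.64 [345.0, 167.7, 66.8, 114.0] [ 5.1243e+02 -1.8599e+02  1.1735e+02  5.8550e+01  7.0000e-02]
strap_die_a 0.97 [268.8, 149.2, 39.5, 133.3] [ 5.2907e+02 -9.7920e+01  1.1386e+02  3.0670e+01  3.0000e-02]
strap_die_a 0.79 [534.3, 195.0, 24.7, 76.5] [ 5.2387e+02 -3.2363e+02  7.1150e+01  2.4300e+01  3.2000e-01]
```

```bash
python3 -m handwheel '[[[0,-46.2,-8.7],[0,0,0],-0.5],[[0,-46.2,-8.7],[0,0,0],-0.5],[[0,-46.2,-8.7],[0,0,0],-0.5],[[0,-46.2,-8.7],[0,0,0],-0.5],[[0,-46.2,-8.7],[0,0,0],-0.5],[[0,-46.2,-8.7],[0,0,0],-0.5],[[0,-46.2,-8.7],[0,0,0],-0.5],[[0,-46.2,-8.7],[0,0,0],-0.5]]'; python3 -m handwheel '[[[0,-46.2,-8.7],[0,0,0],-0.5],[[0,-46.2,-8.7],[0,0,0],-0.5],[[4,0,0],[-0.132,0,0],-0.5],[[4,0,0],[-0.132,0,0],-0.5],[[4,0,0],[-0.132,0,0],-0.5],[[4,0,0],[-0.133,0,0],-0.5],[[0,0,0],[0,0,0],-0.5],[[0,0,0],[0,0,0],-0.5]]'
python3 - <<'E'
from look import *
go(598,368,8,.57);look("w11",("strap_die_a",32))
E
```

```text
time_s: 17.15
position: [584.6, 276.1, 140.1]
orientation: [1.746, 1.568, -1.355]
wrist_force: [1.4, -0.3, -0.4]
gripper_width: 66.1
time_s: 17.95
position: [598.5, 367.3, 124.5]
orientation: [1.533, 1.569, -1.041]
wrist_force: [0.2, -0.2, -0.2]
gripper_width: 66.0
t 17.95 pos [598.5 367.3 124.5] yawY -1.004 w 66.0 q [-0.38  0.96 -0.5   1.39  0.52  0.92 -2.02] F [ 0.2 -0.2 -0.2]
 SHIFT tool [ 1.165e+02 -1.000e+00  1.000e-01] TURN [-0.003  0.    -0.002] shift after turn [ 1.165e+02 -8.000e-01  1.000e-01]
strap_die_a 0.86 [76.4, 231.4, 74.6, 43.7] [484.61 481.03  67.27  40.7   -1.  ]
strap_die_a 0.67 [185.7, 308.4, 34.3, 38.7] [ 4.5843e+02  3.6805e+02  5.9800e+01  1.8120e+01 -9.0000e-02]
strap_die_a 0.57 [263.4, 161.2, 39.2, 104.4] [5.9885e+02 3.6948e+02 8.8550e+01 2.9560e+01 5.7000e-01]
```

View pics/w11.png

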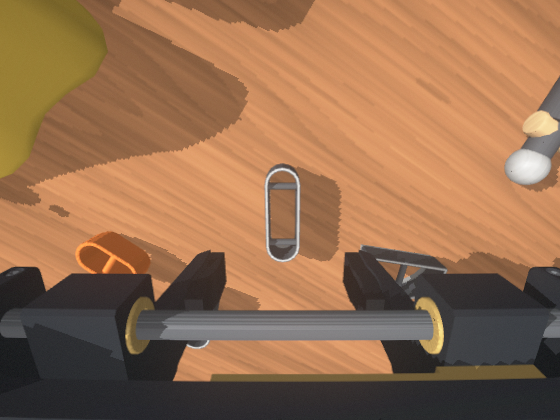

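```bash
python3 -m handwheel '[[[36,-1.6,-1.3],[-0.003,0,0],-0.5],[[36,0,0],[0,0,0],-0.5],[[30,0,0],[0,0,0],-0.5],[[14,0,0],[0,0,0],-0.5],[[0,0,0],[0,0,0],-0.5],[[0,0,0],[0,0,0],1],[[0,0,0],[0,0,0],1],[[0,0,0],[0,0,0],1]]'; python3 -m handwheel '[[[0,0,0],[0,0,0],1],[[0,0,0],[0,0,0],1],[[0,0,0],[0,0,0],1],[[0,0,0],[0,0,0],1]]'
python3 - <<'E'
from h import *
go(599,369,8,.57)
E
python3 -m handwheel '[[[-25,0,0],[0,0,0],1],[[-40,0,0],[0,0,0],1],[[-45,0,0],[0,0,0],1],[[-20,0,0],[0,0,0],1],[[0,0,0],[0,0,0],1]]'
python3 - <<'E'
from look import *
go(510.5,-186.3,145,.08);look("w12",("strap_die_a",162))
E
```

```text
time_s: 18.85
position: [600.6, 370.6, 11.8]
orientation: [2.887, 1.566, 0.317]
wrist_force: [-0.3, 0.1, 0.3]
gripper_width: 44.4
time_s: 19.25
position: [599.9, 370.1, 10.7]
orientation: [2.641, 1.567, 0.072]
wrist_force: [-0.8, -0.3, 5.5]
gripper_width: 29.8
t 19.25 pos [599.9 370.1  10.7] yawY -0.998 w 29.8 q [-0.41  1.11 -0.44  1.41  0.59  0.75 -2.07] F [-0.8 -0.3  5.5]
 SHIFT tool [2.7 0.4 1.4] TURN [ 0.003 -0.003 -0.002] shift after turn [2.7 0.4 1.4]
time_s: 19.75
position: [600.8, 371.5, 143.3]
orientation: [3.058, 1.562, 0.489]
wrist_force: [0.2, 0.5, -1.5]
gripper_width: 29.8
t 19.75 pos [600.8 371.5 143.3] yawY -0.998 w 29.8 q [-0.38  0.94 -0.51  1.37  0.51  0.95 -2.  ] F [ 0.2  0.5 -1.5]
 SHIFT tool [ -4.6 419.9 378.1] TURN [ 0.493 -0.008  0.001] shift after turn [ -1.7 548.8 134.6]
strap_die_a 0.92 [248.5, 191.6, 68.9, 171.5] [5.9930e+02 3.7077e+02 9.3580e+01 3.1850e+01 5.7000e-01]
strap_die_a 0.69 [91.9, 227.6, 67.0, 53.3] [571.4  445.13  29.98  25.08   1.45]
```

```bash
python3 -m handwheel '[[[0,0,0],[0.123,-0.004,0],1],[[0,0,0],[0.123,-0.004,0],1],[[0,0,0],[0.123,0,0],1],[[0,0,0],[0.124,0,0],1],[[0,45.7,11.1],[0,0,0],1],[[0,45.7,11.1],[0,0,0],1],[[0,45.7,11.1],[0,0,0],1],[[0,45.7,11.1],[0,0,0],1]]'; python3 -m handwheel '[[[0,45.7,11.1],[0,0,0],1],[[0,45.7,11.1],[0,0,0],1],[[0,45.7,11.1],[0,0,0],1],[[0,45.7,11.1],[0,0,0],1],[[0,45.7,11.1],[0,0,0],1],[[0,45.7,11.1],[0,0,0],1],[[0,45.7,11.1],[0,0,0],1],[[0,45.7,11.1],[0,0,0],1]]'; python3 -m handwheel '[[[0,0,0],[0,0,0],1],[[0,0,0],[0,0,0],1]]'
python3 - <<'E'
from look import *
go(511.5,-186.3,38.5,.08);look("w13",("offcut_a",27.5),("strap_die_a",32+144-10))
E
```

```text
time_s: 20.65
position: [567.5, 181.4, 138.1]
orientation: [0.495, 1.56, -2.567]
wrist_force: [0.8, -0.8, -1.9]
gripper_width: 30.0
time_s: 21.45
position: [508.0, -189.0, 140.2]
orientation: [0.164, 1.562, -2.898]
wrist_force: [0.8, -0.3, -0.5]
gripper_width: 29.7
time_s: 21.65
position: [508.2, -188.8, 140.3]
orientation: [0.213, 1.562, -2.853]
wrist_force: [-0.7, 1.1, -0.7]
gripper_width: 29.5
t 21.65 pos [ 508.2 -188.8  140.3] yawY -1.495 w 29.5 q [ 0.53  0.76 -0.45  1.89  0.54  0.62 -1.75] F [-0.7  1.1 -0.7]
 SHIFT tool [101.8  -2.4  -4.4] TURN [-0.004  0.009 -0.002] shift after turn [101.8  -2.2  -3.5]
offcut_a 0.74 [351.2, 129.5, 80.9, 106.1] [ 5.3645e+02 -2.8195e+02  9.7700e+01  6.0240e+01 -3.0000e-02]
offcut_a 0.69 [142.1, 88.8, 77.7, 166.0] [ 5.3090e+02 -9.6480e+01  1.5074e+02  5.9150e+01  4.0000e-02]
offcut_a 0.61 [248.5, 137.3, 67.3, 129.6] [ 5.0947e+02 -1.8680e+02  1.2451e+02  5.8970e+01  8.0000e-02]
offcut_a 0.55 [423.4, 104.6, 112.6, 181.8] [ 5.2989e+02 -3.5589e+02  1.7418e+02  5.9430e+01 -1.9000e-01]
strap_die_a 0.75 [148.2, 117.8, 57.6, 135.8] [ 5.5513e+02 -1.3914e+02  5.9410e+01  2.0350e+01  4.0000e-02]
strap_die_a 0.63 [444.7, 130.8, 95.4, 163.7] [ 5.5314e+02 -2.7494e+02  7.3340e+01  2.7470e+01 -6.0000e-02]
```

View pics/w13.png

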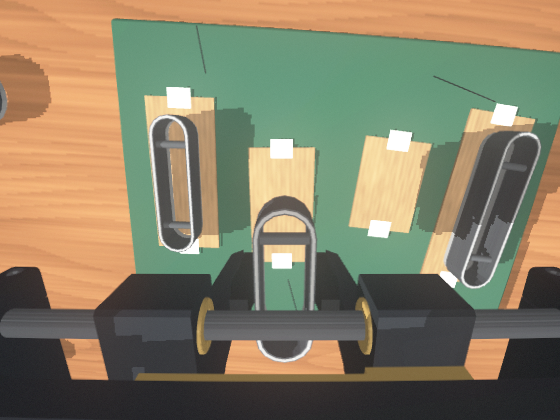

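```bash
python3 -m handwheel '[[[35,-2.2,-3.2],[0,0.006,0],1],[[35,0,0],[0,0,0],1],[[18,0,0],[0,0,0],1],[[9,0,0],[0,0,0],1],[[0,0,0],[0,0,0],1],[[0,0,0],[0,0,0],1]]'
python3 - <<'E'
from h import *
go(511.3,-186.5,38.2,.08)
E
```

```text
time_s: 22.4
position: [513.9, -184.5, 46.0]
orientation: [2.18, 1.567, -0.88]
wrist_force: [0.9, -0.4, -1.4]
gripper_width: 30.0
t 22.4 pos [ 513.9 -184.5   46. ] yawY -1.49 w 30.0 q [ 0.44  0.9  -0.31  1.93  0.66  0.41 -1.87] F [ 0.9 -0.4 -1.4]
 SHIFT tool [7.8 1.7 2.8] TURN [ 0.001 -0.002 -0.003] shift after turn [7.8 1.7 2.8]
```

```bash
python3 -m handwheel '[[[5,1.6,2.2],[0,0,0],1],[[3,0,0],[0,0,0],1],[[0,0,0],[0,0,0],1]]'
python3 - <<'E'
from h import *
go(511.3,-186.5,38.2,.08)
E
```

```text
time_s: 22.7
position: [511.1, -187.7, 38.1]
orientation: [1.937, 1.566, -1.125]
wrist_force: [-1.8, -1.2, 3.7]
gripper_width: 30.0
t 22.7 pos [ 511.1 -187.7   38.1] yawY -1.492 w 30.0 q [ 0.44  0.92 -0.3   1.94  0.68  0.38 -1.87] F [-1.8 -1.2  3.7]
 SHIFT tool [-0.1 -1.2 -0.3] TURN [-0.001 -0.002 -0.004] shift after turn [-0.1 -1.2 -0.3]
```

Contact. Release, and on to die a.

```bash
python3 -m handwheel '[[[0,0,0],[0,0,0],-0.2],[[0,0,0],[0,0,0],-0.2],[[0,0,0],[0,0,0],-0.2],[[0,0,0],[0,0,0],-0.2],[[-20,0,0],[0,0,0],-0.2],[[-40,0,0],[0,0,0],-0.2],[[-45,0,0],[0,0,0],-0.2]]'
python3 - <<'E'
from look import *
go(462,377,120,.3);look("w14",("offcut_a",27.5),("strap_die_a",59.5))
E
```

```text
time_s: 23.4
position: [509.9, -186.4, 142.5]
orientation: [0.816, 1.568, -2.245]
wrist_force: [1.5, -0.8, 0.2]
gripper_width: 53.2
t 23.4 pos [ 509.9 -186.4  142.5] yawY -1.491 w 53.2 q [ 0.54  0.75 -0.46  1.89  0.55  0.62 -1.76] F [ 1.5 -0.8  0.2]
 SHIFT tool [  21.4 -565.5    2.6] TURN [-0.22   0.002 -0.002] shift after turn [  22.5 -552.4 -120.7]
offcut_a 0.7 [147.6, 91.4, 72.8, 165.6] [ 5.3101e+02 -9.6630e+01  1.5066e+02  5.9550e+01  4.0000e-02]
offcut_a 0.64 [354.7, 132.2, 76.4, 105.4] [ 5.3666e+02 -2.8173e+02  9.6950e+01  5.9800e+01 -4.0000e-02]
offcut_a 0.61 [255.3, 140.8, 61.7, 128.7] [ 5.0862e+02 -1.8641e+02  1.2621e+02  5.9950e+01  7.0000e-02]
offcut_a 0.58 [424.4, 106.7, 111.8, 167.6] [ 5.3292e+02 -3.6489e+02  1.6363e+02  6.0620e+01 -7.0000e-02]
strap_die_a 0.71 [263.7, 163.2, 41.3, 108.3] [ 5.0952e+02 -1.8742e+02  8.9530e+01  3.0910e+01  7.0000e-02]
strap_die_a 0.65 [152.2, 117.1, 55.6, 134.7] [ 5.2876e+02 -1.0098e+02  1.1168e+02  3.9310e+01  4.0000e-02]
strap_die_a 0.19 [0.0, 78.3, 13.5, 48.0] [ 5.8588e+02  3.1290e+01  3.4680e+01  9.3000e+00 -1.9000e-01]
```

```bash
python3 -m handwheel '[[[0,0,0],[-0.11,0,0],-0.5],[[0,0,0],[-0.11,0,0],-0.5],[[0,-46,-10],[0,0,0],-0.5],[[0,-46,-10],[0,0,0],-0.5],[[0,-46,-10],[0,0,0],-0.5],[[0,-46,-10],[0,0,0],-0.5],[[0,-46,-10],[0,0,0],-0.5],[[0,-46,-10],[0,0,0],-0.5]]'; python3 -m handwheel '[[[0,-46,-10],[0,0,0],-0.5],[[0,-46,-10],[0,0,0],-0.5],[[5,-46,-10],[0,0,0],-0.5],[[5,-46,-10],[0,0,0],-0.5],[[5,-46,-10],[0,0,0],-0.5],[[5,-46,-10],[0,0,0],-0.5],[[0,0,0],[0,0,0],-0.5],[[0,0,0],[0,0,0],-0.5]]'
python3 - <<'E'
from look import *
go(462,377,8,.3);look("w15",("strap_die_a",32))
E
```

```text
time_s: 24.35
position: [485.5, 96.1, 140.1]
orientation: [1.044, 1.567, -1.797]
wrist_force: [-0.0, 0.5, 1.1]
gripper_width: 65.7
time_s: 25.15
position: [461.2, 376.5, 118.8]
orientation: [1.146, 1.566, -1.693]
wrist_force: [0.3, -0.8, -0.6]
gripper_width: 66.2
t 25.15 pos [461.2 376.5 118.8] yawY -1.268 w 66.2 q [-0.54  0.83 -0.4   1.75  0.49  0.66 -2.48] F [ 0.3 -0.8 -0.6]
 SHIFT tool [110.8  -0.8  -1.2] TURN [ 0.003  0.002 -0.005] shift after turn [110.8  -0.3  -1. ]
strap_die_a 0.96 [260.6, 178.1, 40.0, 72.9] [4.6101e+02 3.8119e+02 6.4180e+01 3.0710e+01 3.7000e-01]
strap_die_a 0.92 [126.8, 144.4, 80.7, 52.1] [472.89 477.71  62.98  35.55   1.47]
strap_die_a 0.8 [370.4, 351.9, 22.4, 21.2] [342.15 236.34  25.77  23.82   0.38]
```

View pics/w15.png

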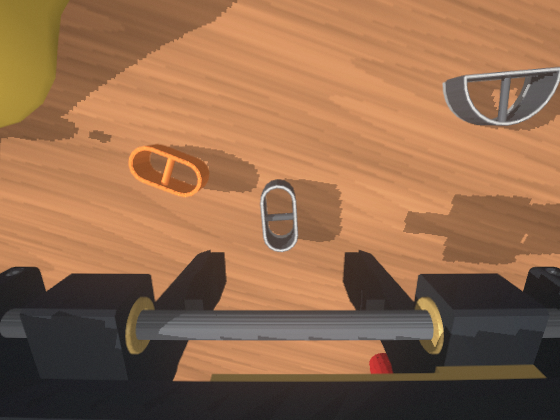

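```bash
python3 -m handwheel '[[[36,-2.8,-0.9],[-0.03,0,-0.004],-0.35],[[36,0,0],[0,0,0],-0.35],[[27,0,0],[0,0,0],-0.35],[[11,0,0],[0,0,0],-0.35],[[0,0,0],[0,0,0],-0.35],[[0,0,0],[0,0,0],1],[[0,0,0],[0,0,0],1],[[0,0,0],[0,0,0],1]]'; python3 -m handwheel '[[[0,0,0],[0,0,0],1],[[0,0,0],[0,0,0],1],[[0,0,0],[0,0,0],1],[[0,0,0],[0,0,0],1]]'
python3 - <<'E'
from h import *
go(462,380,8,.33)
E
python3 -m handwheel '[[[-25,0,0],[0,0,0],1],[[-40,0,0],[0,0,0],1],[[-45,0,0],[0,0,0],1],[[-22,0,0],[0,0,0],1],[[0,0,0],[0,0,0],1]]'
python3 - <<'E'
from look import *
go(536.8,-281.8,145,-.04);look("w16",("strap_die_a",165))
E
```

```text
time_s: 26.05
position: [463.4, 379.4, 11.8]
orientation: [-2.559, 1.568, 0.912]
wrist_force: [-0.9, 0.6, 0.6]
gripper_width: 37.5
time_s: 26.45
position: [463.2, 379.7, 11.6]
orientation: [-2.53, 1.568, 0.942]
wrist_force: [0.4, 1.2, 6.2]
gripper_width: 29.6
t 26.45 pos [463.2 379.7  11.6] yawY -1.241 w 29.6 q [-0.59  1.   -0.3   1.77  0.59  0.46 -2.54] F [0.4 1.2 6.2]
 SHIFT tool [ 3.6 -0.7  1. ] TURN [-0.    -0.002  0.001] shift after turn [ 3.6 -0.7  1. ]
time_s: 26.95
position: [464.1, 380.3, 145.8]
orientation: [-2.643, 1.564, 0.828]
wrist_force: [0.0, 0.7, -1.5]
gripper_width: 30.0
t 26.95 pos [464.1 380.3 145.8] yawY -1.241 w 30.0 q [-0.52  0.8  -0.43  1.73  0.48  0.71 -2.44] F [ 0.   0.7 -1.5]
 SHIFT tool [ -2.3 650.  145.4] TURN [ 0.369 -0.005  0.004] shift after turn [  0.8 658.7 -99.1]
strap_die_a 0.87 [147.2, 144.5, 71.0, 48.0] [504.66 441.11  30.81  17.29   1.51]
```

View pics/w16.png

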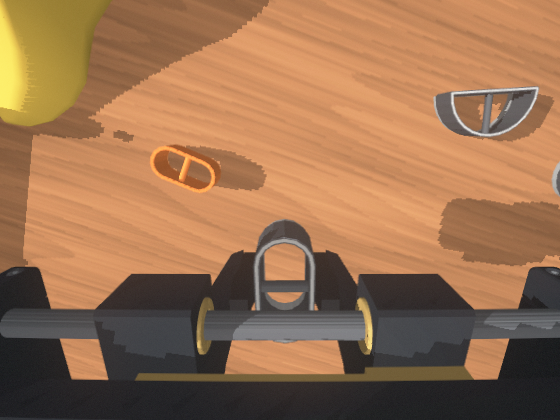

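```bash
python3 -m handwheel '[[[0,0,0],[0.123,-0.004,0.003],1],[[0,0,0],[0.123,0,0],1],[[0,0,0],[0.123,0,0],1],[[0,47.1,-7.1],[0,0,0],1],[[0,47.1,-7.1],[0,0,0],1],[[0,47.1,-7.1],[0,0,0],1],[[0,47.1,-7.1],[0,0,0],1],[[0,47.1,-7.1],[0,0,0],1]]'; python3 -m handwheel '[[[0,47.1,-7.1],[0,0,0],1],[[0,47.1,-7.1],[0,0,0],1],[[0,47.1,-7.1],[0,0,0],1],[[0,47.1,-7.1],[0,0,0],1],[[0,47.1,-7.1],[0,0,0],1],[[0,47.1,-7.1],[0,0,0],1],[[0,47.1,-7.1],[0,0,0],1],[[0,47.1,-7.1],[0,0,0],1]]'; python3 -m handwheel '[[[0,47,-7],[0,0,0],1],[[0,0,0],[0,0,0],1],[[0,0,0],[0,0,0],1]]'
python3 - <<'E'
from look import *
c=np.load("w16.npz");print("tip",plane(c,[[285,238]],166.2)[0],"minus tcp", np.array([464.1,380.3]))
go(536.8,-281.8,39,-.04);look("w17",("offcut_a",27.5))
E
```

```text
time_s: 27.85
position: [487.5, 139.7, 141.3]
orientation: [0.695, 1.562, -2.485]
wrist_force: [1.0, -0.8, -1.2]
gripper_width: 29.8
time_s: 28.65
position: [529.3, -238.3, 142.0]
orientation: [0.291, 1.563, -2.89]
wrist_force: [0.7, 0.2, -1.6]
gripper_width: 29.7
time_s: 28.95
position: [534.2, -285.0, 141.9]
orientation: [0.319, 1.564, -2.865]
wrist_force: [0.1, 0.8, -2.9]
gripper_width: 29.5
tip [487.67954666 388.28780285 166.2       ] minus tcp [464.1 380.3]
t 28.95 pos [ 534.2 -285.   141.9] yawY -1.613 w 29.5 q [ 0.64  0.81 -0.4   1.7   0.45  0.73 -1.61] F [ 0.1  0.8 -2.9]
 SHIFT tool [102.9  -3.5  -3.2] TURN [-0.002  0.007 -0.002] shift after turn [102.9  -3.3  -2.5]
offcut_a 0.94 [139.2, 173.9, 82.8, 107.8] [ 5.1414e+02 -1.8561e+02  1.1373e+02  6.0670e+01  7.0000e-02]
offcut_a 0.94 [338.3, 115.5, 74.6, 159.7] [ 5.3696e+02 -3.6592e+02  1.5405e+02  5.9440e+01 -5.0000e-02]
offcut_a 0.72 [250.6, 150.1, 62.2, 104.0] [ 5.3614e+02 -2.8246e+02  9.8080e+01  5.9000e+01 -4.0000e-02]
offcut_a 0.66 [32.6, 141.4, 102.5, 151.6] [ 5.3117e+02 -9.7440e+01  1.5046e+02  6.0810e+01  5.0000e-02]
```

```bash
python3 -m handwheel '[[[35,-3.2,-5],[0,0.006,0],1],[[35,0,0],[0,0,0],1],[[18,0,0],[0,0,0],1],[[9,0,0],[0,0,0],1],[[0,0,0],[0,0,0],1],[[0,0,0],[0,0,0],1]]'
python3 - <<'E'
from h import *
go(539.5,-282,39,-.04)
E
```

```text
time_s: 29.65
position: [542.1, -280.5, 48.2]
orientation: [2.482, 1.565, -0.698]
wrist_force: [0.2, 0.7, -2.1]
gripper_width: 29.2
t 29.65 pos [ 542.1 -280.5   48.2] yawY -1.609 w 29.2 q [ 0.58  0.95 -0.32  1.73  0.53  0.54 -1.68] F [ 0.2  0.7 -2.1]
 SHIFT tool [9.2 1.6 2.5] TURN [ 0.002 -0.004 -0.003] shift after turn [9.2 1.6 2.5]
```

```bash
python3 -m handwheel '[[[6,1.4,2.2],[0,0,0],1],[[3.2,0,0],[0,0,0],1],[[0,0,0],[0,0,0],1]]'
python3 - <<'E'
from h import *
go(539.5,-282,39,-.04)
E
```

```text
time_s: 29.95
position: [539.1, -283.2, 39.0]
orientation: [2.269, 1.565, -0.912]
wrist_force: [-1.1, -0.0, 2.3]
gripper_width: 29.4
t 29.95 pos [ 539.1 -283.2   39. ] yawY -1.61 w 29.4 q [ 0.58  0.96 -0.31  1.74  0.54  0.52 -1.69] F [-1.1 -0.   2.3]
 SHIFT tool [-0.  -1.2 -0.4] TURN [ 0.    -0.004 -0.004] shift after turn [-0.  -1.2 -0.4]
```

```bash
python3 -m handwheel '[[[0,0,0],[0,0,0],-0.2],[[0,0,0],[0,0,0],-0.2],[[0,0,0],[0,0,0],-0.2],[[0,0,0],[0,0,0],-0.2],[[-20,0,0],[0,0,0],-0.2],[[-40,0,0],[0,0,0],-0.2],[[-45,0,0],[0,0,0],-0.2],[[0,0,0],[0,0,0],-0.2]]'
python3 - <<'E'
from look import *
go(537,-282,140,-.04);look("w18",("offcut_a",27.5),("strap_die_a",59.5))
E
```

```text
time_s: 30.75
position: [542.7, -283.2, 148.9]
orientation: [2.7, 1.555, -0.481]
wrist_force: [1.3, 0.1, 0.6]
gripper_width: 52.8
t 30.75 pos [ 542.7 -283.2  148.9] yawY -1.61 w 52.8 q [ 0.63  0.8  -0.41  1.7   0.45  0.72 -1.61] F [1.3 0.1 0.6]
 SHIFT tool [ 8.8 -1.   5.9] TURN [ 0.    -0.014 -0.007] shift after turn [ 8.9 -0.9  5.8]
offcut_a 0.97 [146.3, 182.7, 73.5, 93.4] [ 5.2232e+02 -1.8547e+02  9.9190e+01  5.9800e+01  1.0000e-01]
offcut_a 0.86 [44.5, 155.2, 92.3, 122.6] [ 5.4208e+02 -9.6770e+01  1.2672e+02  5.9530e+01  5.0000e-02]
offcut_a 0.6 [338.7, 128.4, 69.6, 142.2] [ 5.4481e+02 -3.6179e+02  1.3933e+02  6.0520e+01 -1.3000e-01]
offcut_a 0.56 [251.6, 160.1, 62.6, 98.3] [ 5.3646e+02 -2.8183e+02  9.7870e+01  5.8730e+01 -4.0000e-02]
strap_die_a 0.86 [265.1, 190.2, 39.1, 67.0] [ 5.3699e+02 -2.8324e+02  6.4440e+01  2.9890e+01 -4.0000e-02]
strap_die_a 0.86 [45.5, 178.6, 73.7, 111.2] [ 5.3638e+02 -1.0678e+02  9.8320e+01  5.0650e+01  5.0000e-02]
strap_die_a 0.7 [149.7, 204.0, 56.1, 92.8] [ 5.1565e+02 -1.9135e+02  8.2700e+01  4.0520e+01  8.0000e-02]
strap_die_a 0.56 [355.6, 149.9, 48.6, 144.6] [ 5.3262e+02 -3.6344e+02  1.2572e+02  3.7510e+01 -5.0000e-02]
```

View pics/w18.png

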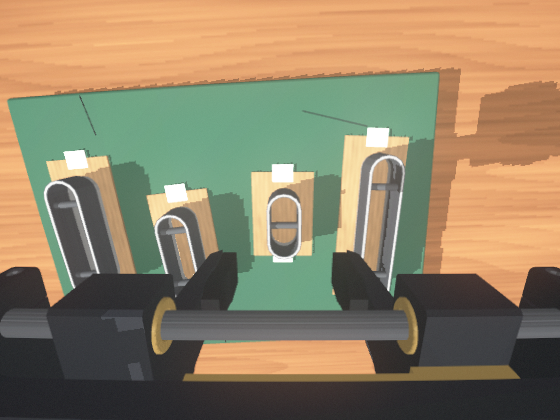

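```bash
python3 -m handwheel '[[[-45,0,0],[0,0,0],-0.2],[[-45,0,0],[0,0,0],-0.2],[[-45,-15,0],[0,0,0],-0.2],[[-45,-15,10],[0,0,0],-0.2],[[-45,-15,10],[0,0,0],-0.2],[[0,0,0],[0,0,0],-0.2],[[0,0,0],[0,0,0],-0.2]]'
python3 - <<'E'
from look import *
go(525,-230,400,0)
look("w19",("offcut_a",27.5),("strap_die_a",59.5))
p,d=arm.snapshot("top");c=arm.get_calibration("top")
for q in("round_die","half_moon_die"):
    for r in arm.silhouettes("top",q): print(q,round(r["p"],2),np.round(rect(c,r["mask"],20),1))
E
```

```text
time_s: 31.6
position: [519.6, -235.6, 367.4]
orientation: [2.131, 1.566, -1.049]
wrist_force: [-0.3, 0.4, -0.7]
gripper_width: 52.9
t 31.6 pos [ 519.6 -235.6  367.4] yawY -1.609 w 52.9 q [ 0.65  0.51 -0.52  1.54  0.27  1.16 -1.53] F [-0.3  0.4 -0.7]
 SHIFT tool [-32.6  -5.7  -5.3] TURN [-0.039 -0.002 -0.004] shift after turn [-32.6  -5.6  -5.4]
offcut_a 0.97 [341.7, 109.6, 44.6, 106.8] [ 5.2704e+02 -3.6409e+02  1.7676e+02  5.9340e+01 -7.0000e-02]
offcut_a 0.79 [173.7, 124.7, 49.3, 88.3] [ 5.3056e+02 -9.7370e+01  1.4882e+02  6.0070e+01  4.0000e-02]
offcut_a 0.56 [295.5, 129.4, 33.1, 61.4] [ 5.3654e+02 -2.8292e+02  9.5880e+01  5.7820e+01 -3.0000e-02]
offcut_a 0.56 [235.6, 141.1, 39.9, 72.1] [ 5.0908e+02 -1.8663e+02  1.2472e+02  5.8760e+01  7.0000e-02]
strap_die_a 0.9 [355.4, 124.1, 24.0, 91.7] [ 5.2409e+02 -3.6295e+02  1.3351e+02  3.5240e+01 -3.0000e-02]
strap_die_a 0.88 [46.2, 272.3, 38.5, 24.1] [342.81 165.85  76.63  36.11  -1.  ]
strap_die_a 0.86 [240.0, 152.0, 28.3, 58.3] [ 5.1018e+02 -1.8943e+02  8.5700e+01  3.2940e+01  4.0000e-02]
strap_die_a 0.75 [302.4, 143.9, 23.2, 38.6] [ 5.3554e+02 -2.8326e+02  6.0660e+01  2.9750e+01 -2.0000e-02]
strap_die_a 0.65 [183.0, 137.5, 31.2, 69.4] [ 5.2978e+02 -1.0137e+02  1.1361e+02  3.7200e+01  5.0000e-02]
round_die 0.72 [594.2 108.6  55.4  48.7  -0. ]
half_moon_die 0.66 [ 5.268e+02 -3.743e+02  1.327e+02  4.120e+01 -1.000e-01]
half_moon_die 0.49 [605.  241.7  75.5  45.8  -1.2]
half_moon_die 0.49 [592.8 104.5  58.2  51.4  -0. ]
```

View pics/w19.png

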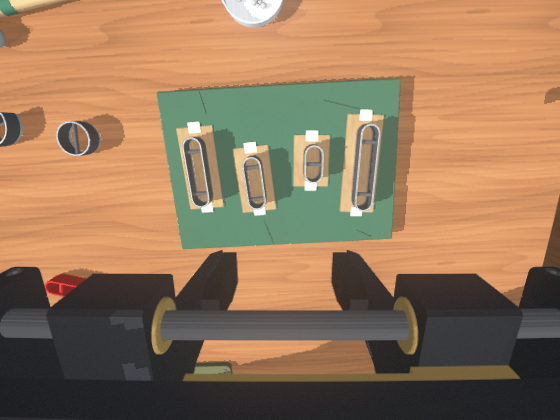

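All four dies lie centred along their offcuts, and the round and half-moon dies have not moved. Handing the job in.

```bash
python3 -c "
from station import arm
print(arm.sign_off())"
```

```text
the job is handed in; nothing more can be done
None
```

All four strap dies are set down flat and released on the offcuts cut for their lengths, and I handed the job in at about 32 s of the 99 s allowed.

| Die | Off centre along | Off centre across | Off in angle |
|---|---|---|---|
| a (shortest) | 1 mm | 1.5 mm | 0.01 rad or less |
| b | 1 mm | 1 mm | 0.01 rad or less |
| c | 2 mm | 1 mm | 0.01 rad or less |
| d (longest) | 1–2 mm | 1 mm | 0.01 rad or less |

- **Die positions:** the table is from the wrist camera straight above each die just after I let go of it.
- **Final overview:** this picture of all four gave up to 4.5 mm across and 0.04 rad off. I put the difference down to the side walls showing in the slanted view; even those figures are within the limits.
- **Tilt:** I did not measure it directly. The dies look flat in the pictures.
- **Bystander dies:** the final top-camera check put the round and half-moon dies within about 3 mm of where they started.
- **False reports:** in that same check the network also called die d and the round die half-moon dies. I discarded both.
- **Look-alikes:** I did not touch the red or orange ones.

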